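Step ear-tip samples under the inspection pointer

TASK

Inspect the three ear tips on the x-y stage: slide the stage's carrier by its square finger well so that the middle of the smallest tip stands right under the fixed needle pointer and rests there, still, for a second, then do the same with the medium tip, then with the largest. Finally slide the carrier fully home to its loading corner, as far as both slides go towards the front (well) end and to the right seen from that end, and let go. Do not touch the ear tips or turn their tray, and leave the mouse, jar and ear bulb where they are.

Things in the scene. Friction and masses are not known exactly. Their poses are not given: they have to be found in the camera images.
- gauge: Fixed grey base plate (275 x 130 x 8 mm, on 5 mm feet) of the x-y stage. Origin: 5 mm above the desk right under the needle pointer. +x points along the stage from finger well to rear column (roughly away from the robot), +y to the left seen from the well end, z up; turned about z. The column (16 mm thick, 123 mm high) stands 120 mm behind the origin; a thin arm, top at 120 mm, runs from it to the pointer.
- pointer_tip (a point): Lower end of the fixed downward needle pointer on the arm, 87 mm above the desk. It never moves relative to the gauge.
- x_slide (a joint): Lower slide (m), carries the saddle and carrier along the gauge's +x; range -0.070 (front stop, towards the well end) to +0.058. Friction about 2 N plus 8 N per m/s; no spring, so it stays where it is left.
- y_slide (a joint): Upper slide (m), moves the carrier along the gauge's +y; range -0.055 (right stop) to +0.055. Friction as x_slide; no spring. The loading corner is x_slide = -0.070 with y_slide = -0.055.
- well (a point): Finger well of the carrier: a square grey collar, 66 x 66 mm outside, 50 x 50 mm inside, walls 8 mm thick, parallel to the gauge's axes, top 76 mm above the desk. The point is the centre of its solid floor, 49 mm above the desk; the tray's centre lies 105 mm from it along the gauge's +x. Closed fingertips lowered in can push any of its four walls; a wall can also be pinched.
- small_top (a point): Smallest ear tip: a dark mushroom-shaped head 12 mm in diameter and 9 mm high, fixed on a flat white disc (31 mm) on the tray. Its middle lies 30 mm from the tray's centre. The point is the top centre of the head, 66 mm above the desk.
- medium_top (a point): Medium ear tip: head 20 mm in diameter and 15 mm high, on a like disc. Its middle lies 30 mm from the tray's centre. The point is the top centre of the head, 72 mm above the desk.
- large_top (a point): Largest ear tip: head 28 mm in diameter and 21 mm high, on a like disc. Its middle lies 30 mm from the tray's centre. The point is the top centre of the head, 78 mm above the desk.
- mouse: Bystander: black computer mouse, 104 x 59 x 41 mm, on the desk mat left of the stage; origin at the centre of its underside.
- tip_jar: Bystander: small lidded jar, 49 mm wide, 57 mm high, right of the stage near the desk's front edge; origin at the centre of its underside.
- tray: Stiff round grey tray (96 mm diameter, top 55 mm above the desk) on the white carrier, carrying the three ear tips. Origin: 5 mm above the desk right under its centre. Its angle differs from start to start; it does not turn by itself as the carrier slides.
- ear_bulb: Bystander: small rubber ear bulb with a cap, 27 mm wide, 36 mm high, standing right of the stage; origin at the centre of its underside.

How it is judged (in metres and radians):
On the way, in this order (a step that is already met when the one before it is completed fails the run):
1. the small tip rests under the pointer: centre within 4 mm of it horizontally and still for 0.6 s (horizontal distance between small_top and pointer_tip below 0.004 m and velocity of joint x_slide between -0.005 and 0.005 m/s and velocity of joint y_slide between -0.005 and 0.005 m/s), for 0.6 s.
2. the medium tip rests under the pointer: centre within 4 mm of it horizontally and still for 0.6 s (horizontal distance between medium_top and pointer_tip below 0.004 m and velocity of joint x_slide between -0.005 and 0.005 m/s and velocity of joint y_slide between -0.005 and 0.005 m/s), for 0.6 s.
3. the large tip rests under the pointer: centre within 4 mm of it horizontally and still for 0.6 s (horizontal distance between large_top and pointer_tip below 0.004 m and velocity of joint x_slide between -0.005 and 0.005 m/s and velocity of joint y_slide between -0.005 and 0.005 m/s), for 0.6 s.
At the end, for the whole second after the job is handed in: The carrier is home in its loading corner: each slide within 4 mm of its front or right stop, and still (value of joint x_slide below -0.066 m and value of joint y_slide below -0.051 m and velocity of joint x_slide between -0.005 and 0.005 m/s and velocity of joint y_slide between -0.005 and 0.005 m/s); the robot touches nothing.
It fails at once if the ear tips or their tray are touched by the robot (contact force between tray and the arm above 0.5 N or contact force between tray and the fingers above 0.5 N).
It fails at once if the mouse, jar or ear bulb is moved more than 15 mm (distance of any of mouse, tip_jar, ear_bulb from where it was at the start of the episode above 0.015 m).
It also fails if it takes over 67 s, if anything falls off the work surface, if the arm or the gripper's body presses on something with over 40 N, if the wrist force passes 120 N, or if a joint passes its speed limit or range.

ROBOT

A 6-joint arm with a two-finger parallel gripper is mounted at the origin on a cart in front of the work surface, level with it; the furniture and walls round the work are solid. World frame = base frame: x ahead of the robot, y to its left, z up, the work surface at z = 0. Lengths are in mm, angles in rad, forces in N, time in s.
With the tool pointing down it reaches from about 300 to 775 mm from the base axis. Payload 14.6 kg.
Tool frame: the origin (TCP) lies at the very end of the fingers, on their centre line; the grasp point (between the pads) lies 19 mm behind it; z points along the fingers, y is the line along which they close (so a half turn about z gives the same grasp; the last joint's range is limited). The gripper opens to 94 mm and grips with 3 to 60 N. Pads are 16 mm wide; open, the fingers measure 119 mm over their backs; the gripper's body (75 mm by 177 mm) begins 78 mm behind the grasp point.
Start: joints at [1.223, 0.3, 1.521, -0, 1.321, -0.067], TCP at [152.416, 528.449, 205.446] pointing down, gripper open.
Joint ranges: [-3.03, 3.03], [-0.79, 2.21], [0.23, 2.52], [-1.04, 4.18], [0, 3.07], [-2.55, 2.55]. Speed limits (rad/s): [2.22, 2.22, 2.57, 3.14, 3.14, 3.14].

INTERFACE

Orientations are given as [roll, pitch, yaw] about the fixed x, y, z axes, in that order (R = Rz(yaw) Ry(pitch) Rx(roll)).
In Python, from cell import manip, optics gives the robot as it stands.
- The arm moves only by the shell command python3 -m crank 'ROWS' [FORCE]. ROWS is JSON, a list of rows, each a list of 7 numbers: the opening in per cent of the stroke, from 0 (shut) to 100 (fully open), then the shift along the tool's x, y, z in mm, then the turn, a rotation vector about the tool's x, y, z in rad. A call has 1 to 10 rows; each row is the pose to reach, as a shift and turn from the pose commanded when the call began, along the tool's axes at that moment; what a row does not reach only later rows make up. A row lasts 1/10 s, in which the tool goes at most 50 mm and 8.59 degrees, less where a joint would pass 70% of its speed; a pose out of reach is approached as far as the arm can. A call with a gripper value outside its range is refused whole. The fingers move at their own pace and stop on an object; FORCE is the grip in N (left out, the last holds). Time passes only in rows, so rows that repeat a pose let the fingers close. It gives the time, the measured TCP pose, the force, the opening and the grip force at its end, in the units of the state.
- manip.read_state(): the state, without advancing time (a new reading comes with each control period).
- optics.camera(name): name is "scene" or "top"; returns (picture, depth): 420x560x3 uint8, red, green, blue; 420x560 float32, mm along the optical axis (not along the pixel's ray), 0 where there is no reading.
- optics.calibration(name): a dict with "camera_matrix" (3x3 intrinsics, pixels), "R" (3x3) and "t" (3): a world point X has camera coordinates R X + t. Camera axes: x right, y down, z forward; pixel columns grow to the right and rows downward; lengths in mm; the calibration is good to about 2 mm. A picture is of the moment at which its call begins. calibration takes no time and is no camera call.
- manip.sign_off(): hands the job in; it is judged then, once.
The state is a dict: "clock": time; "joints": joint angles; "qd": joint speeds; "effort": joint torques, N m; "eef_pos": TCP position; "eef_rot": TCP orientation; "wrist_force": force on the tool from outside, world axes, zero at the start; "moment": the same for the moment, N m; "finger_gap": finger opening in mm; "finger_force": force on a finger pad.
Only numpy, scipy, OpenCV 4.12 (cv2) and the standard library are available. Lean on these libraries where they do the work, as an engineer would, in place of code of your own. Each camera call takes 0.05 s, during which the arm holds its last target. There are 200 camera calls.

## Working session

There is one attempt and no reset: what is moved stays moved. The work goes in short steps, Python scripts to look and compute and a shell command to move; the robot and the scene stay as the last step left them, time stands still between calls to the robot, and variables do not carry over. Pictures are saved under pics/ and viewed, at most 10 in all, crops included, and the job is handed in when it is done.

```bash
ls; mkdir -p pics
python3 - <<'E'
from cell import manip, optics
import cv2, numpy as np
s=manip.read_state(); print({k:np.round(v,3).tolist() for k,v in s.items()})
for n in("top","scene"):
    p,d=optics.camera(n); np.save(f'pics/{n}0d.npy',d); cv2.imwrite(f'pics/{n}0.png',p[:,:,::-1]); c=optics.calibration(n); print(n,{k:np.round(v,3).tolist() for k,v in c.items()})
a=cv2.imread('pics/top0.png');b=cv2.imread('pics/scene0.png')
E
```

```text
pics
{'clock': 0.0, 'joints': [1.223, 0.3, 1.522, 0.0, 1.321, -0.067], 'qd': [0.001, -0.0, -0.001, -0.001, -0.001, -0.0], 'effort': [0.0, -53.18, -35.274, 0.071, 0.024, -0.0], 'eef_pos': [152.335, 528.217, 204.891], 'eef_rot': [-3.14, -0.0, 2.861], 'wrist_force': [-0.293, -0.157, -0.619], 'moment': [-0.02, -0.028, -0.004], 'finger_force': 0.0, 'finger_gap': 94.279}
top {'camera_matrix': [[428.444, 0.0, 279.134], [0.0, 428.444, 213.893], [0.0, 0.0, 1.0]], 'R': [[-0.026, -0.999, -0.029], [-0.991, 0.03, -0.133], [0.134, 0.025, -0.991]], 't': [309.911, 504.864, 983.194]}
scene {'camera_matrix': [[394.121, 0.0, 281.672], [0.0, 394.121, 206.829], [0.0, 0.0, 1.0]], 'R': [[0.641, -0.768, 0.016], [-0.549, -0.473, -0.689], [0.537, 0.433, -0.724]], 't': [-96.16, 467.821, 508.653]}
```

View pics/top0.png

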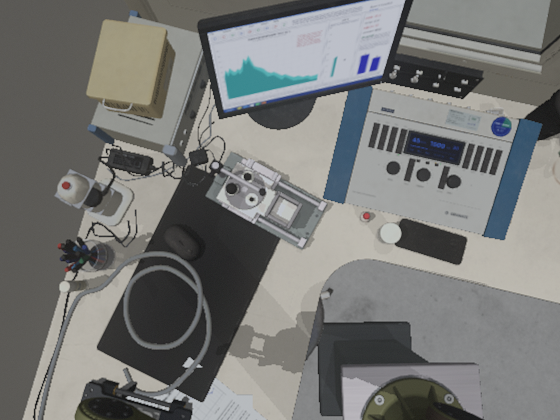

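View pics/scene0.png

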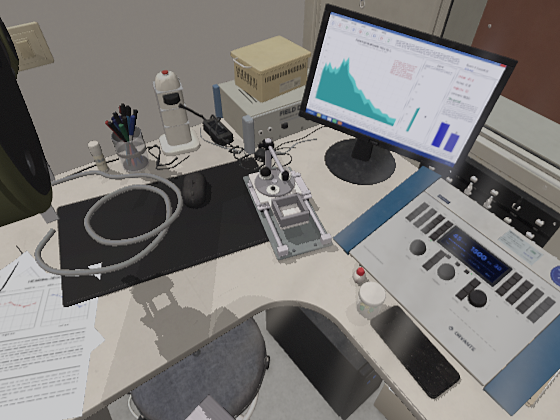

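The top view shows the stage at about (268,198), its well at about (285,210), its column at about (218,168), the mouse at (183,242), the bulb at (366,216) and the jar at (390,234). The scene view shows the stage at about (285,205). Next I'll enlarge both.

Run:
```python
import cv2
a=cv2.imread('pics/top0.png')[140:255,195:345];b=cv2.imread('pics/scene0.png')[130:270,230:340]
cv2.imwrite('pics/tc.png',cv2.resize(a,None,fx=5,fy=5,interpolation=cv2.INTER_CUBIC))
cv2.imwrite('pics/sc.png',cv2.resize(b,None,fx=4.2,fy=4.2,interpolation=cv2.INTER_CUBIC))
```

```text
(no output)
```

View pics/tc.png

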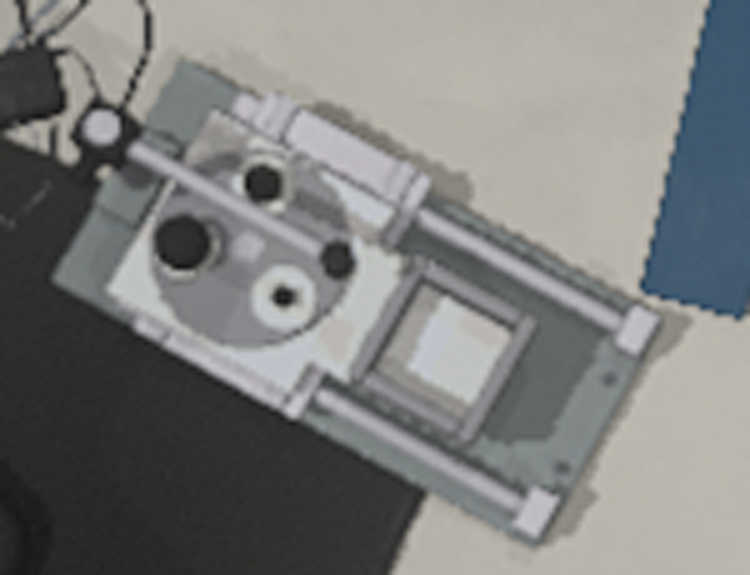

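View pics/sc.png

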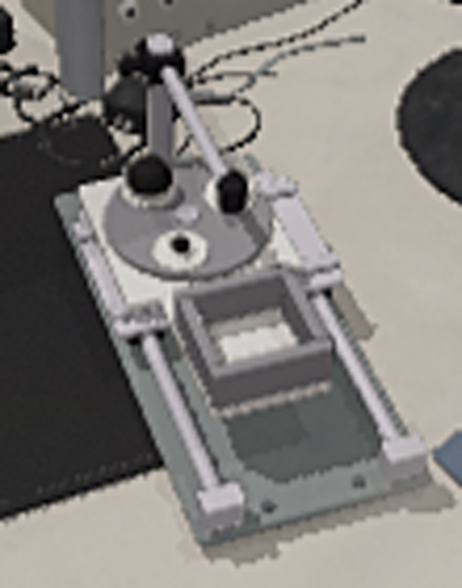

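Top crop (x5, offset (195,140)): pointer knob (338,262), small head (286,296), medium head (263,183), large head (185,242). The well rim corners are at about (418,262), (535,322), (467,440) and (355,380). Scene crop (x4.2, offset (230,130)): knob (232,190), small head (180,245), large head (152,173). The medium head is hidden behind the knob.

```bash
cat > h.py <<'E'
import numpy as np, cv2
from cell import manip, optics
C={n:optics.calibration(n) for n in('top','scene')}
def ray(n,uv,z):
    c=C[n];K,R,t=[np.array(c[k]) for k in('camera_matrix','R','t')]
    o=-R.T@t; d=R.T@np.linalg.inv(K)@np.array([uv[0],uv[1],1.]); return o+d*(z-o[2])/d[2]
def proj(n,X):
    c=C[n];K,R,t=[np.array(c[k]) for k in('camera_matrix','R','t')]
    q=K@(R@np.asarray(X,float)+t); return q[:2]/q[2]
def cloud(n,d):
    c=C[n];K,R,t=[np.array(c[k]) for k in('camera_matrix','R','t')]
    v,u=np.mgrid[:d.shape[0],:d.shape[1]]
    p=np.stack([(u-K[0,2])/K[0,0],(v-K[1,2])/K[1,1],np.ones(u.shape)],-1)*d[...,None]
    return (p-t)@R
E
python3 - <<'E'
from h import *
def T(u,v): return ((u+.5)/5-.5+195,(v+.5)/5-.5+140)
def S(u,v): return ((u+.5)/4.2-.5+230,(v+.5)/4.2-.5+130)
r=lambda *a:np.round(ray(*a),1)
for k,p,z in [('knob',(338,262),112),('small',(286,296),63),('med',(263,183),66),('large',(185,242),69),('wA',(418,262),76),('wB',(535,322),76),('wC',(467,440),76),('wD',(355,380),76),
 ('pFR',(658,318),13),('pFL',(535,545),13),('pRR',(187,60),13),('pRL',(55,280),13),('discS',(283,295),57)]: print(k,r('top',T(*p),z))
for k,p,z in [('knobtop',(232,172),120),('tipbottom',(233,212),87),('small',(180,245),63),('large',(152,173),69),('w',(178,292),76),('w',(286,265),76),('w',(333,348),76),('w',(220,378),76),('tcen',(188,213),55)]: print('s',k,r('scene',S(*p),z))
for n in('top','scene'):
    P=cloud(n,np.load(f'pics/{n}0d.npy')).reshape(-1,3)
    w=ray('top',T(444,351),76)[:2]; Q=P[np.hypot(*(P[:,:2]-w).T)<50]; Q=Q[(Q[:,2]>70)&(Q[:,2]<82)]
    print(n,'rim',len(Q),Q.mean(0).round(1),Q.std(0).round(1), 'rect',cv2.minAreaRect(Q[:,:2].astype(np.float32)))
    for z in(63,66,69):pass
    k=ray('top',T(338,262),112)[:2]; Q=P[np.hypot(*(P[:,:2]-k).T)<10]; Q=Q[Q[:,2]>84]; print('knob',len(Q),Q.mean(0).round(1),Q[:,2].min(),Q[:,2].max())
    for nm,p,z,h in(('s',(286,296),63,58),('m',(263,183),66,60),('l',(185,242),69,62)):
        k=ray('top',T(*p),z)[:2];Q=P[np.hypot(*(P[:,:2]-k).T)<20]; Q=Q[(Q[:,2]>h)&(Q[:,2]<84)]; print(nm,len(Q),Q.mean(0).round(1),Q[:,2].max().round(1), ((Q.max(0)+Q.min(0))/2).round(1))
E
```

```text
knob [553.7 330.2 112. ]
small [547.5 358.1  63. ]
med [601.2 367.7  66. ]
large [573.6 404.4  69. ]
wA [559.3 295.5  76. ]
wB [529.6 242.5  76. ]
wC [476.1 275.3  76. ]
wD [505.2 325.9  76. ]
pFR [539.6 180.6  13. ]
pFL [430.6 244.3  13. ]
pRR [677.4 410.1  13. ]
pRL [567.7 476.8  13. ]
discS [549.1 360.   57. ]
s knobtop [558.7 334.4 120. ]
s tipbottom [563.4 336.6  87. ]
s small [544.2 357.9  63. ]
s large [573.9 404.5  69. ]
s w [506.3 326.5  76. ]
s w [559.1 296.2  76. ]
s w [527.4 240.8  76. ]
s w [474.3 271.3  76. ]
s tcen [573.4 377.1  55. ]
top rim 365 [519.9 284.5  76.3] [24.  23.6  2. ] rect ((520.0296020507812, 285.0088195800781), (66.28681945800781, 66.19275665283203), 59.12702178955078)
knob 48 [554.4 329.5 118.8] 104.99797911682721 125.72241663845017
s 90 [548.4 359.6  60.7] 68.5 [548.9 359.2  63.3]
m 60 [602.  366.1  68.7] 75.2 [604.5 364.9  67.7]
l 106 [572.7 404.1  75.2] 82.7 [574.6 404.6  73.5]
scene rim 404 [515.1 283.9  75.7] [23.3 24.3  2.2] rect ((516.2461547851562, 284.99456787109375), (68.52009582519531, 66.12262725830078), 59.714599609375)
knob 72 [550.9 328.1 113.3] 90.13367895922232 122.88635941870047
s 58 [544.3 357.8  60.5] 68.3 [544.8 358.8  63.2]
m 6 [594.8 371.   66.9] 73.7 [594.4 370.6  66.9]
l 91 [568.1 402.3  73.7] 81.0 [570.6 405.3  73. ]
```

```bash
cat >> h.py <<'E'
from scipy.spatial.transform import Rotation as Rn
def go(xyz,yaw=2.606):
    s=manip.read_state(); R=Rn.from_euler('xyz',s['eef_rot']); 
    print('pos',np.round(s['eef_pos'],1),'rot',np.round(s['eef_rot'],3),'F',np.round(s['wrist_force'],1),'gap',round(s['finger_gap'],1),round(s['finger_force'],1),'t',s['clock'])
    print('shift',R.inv().apply(np.array(xyz)-s['eef_pos']).round(1),'rv',(R.inv()*Rn.from_euler('xyz',[np.pi,0,yaw])).as_rotvec().round(3))
E
python3 -m crank '[[40,-412,-160,50,0,0,0.255],[40,-412,-160,50,0,0,0.255],[40,-412,-160,50,0,0,0.255],[40,-412,-160,50,0,0,0.255],[40,-412,-160,50,0,0,0.255],[40,-412,-160,50,0,0,0.255],[40,-412,-160,50,0,0,0.255],[40,-412,-160,50,0,0,0.255],[40,-412,-160,50,0,0,0.255],[40,-412,-160,50,0,0,0.255]]'
python3 -m crank '[[40,0,0,0,0,0,0],[40,0,0,0,0,0,0]]'
python3 -c "
from h import *
go([503.7,260.1,95])"
```

```text
clock: 1.1
eef_pos: [506.6, 257.1, 154.1]
eef_rot: [-3.14, -0.0, 2.601]
wrist_force: [-0.6, 1.0, 0.3]
finger_gap: 37.8
finger_force: 0.0
clock: 1.3
eef_pos: [503.3, 261.1, 155.4]
eef_rot: [-3.141, -0.0, 2.607]
wrist_force: [-0.3, 0.9, -0.6]
finger_gap: 37.5
finger_force: 0.0
pos [503.3 261.1 155.4] rot [-3.141 -0.     2.607] F [-0.3  0.9 -0.6] gap 37.5 0.0 t 1.3
shift [-0.9 -0.7 60.4] rv [-0.    -0.     0.001]
```

```bash
python3 -m crank '[[40,-1,-1,40,0,0,0],[40,-1,-1,70,0,0,0],[40,-1,-1,85,0,0,0],[40,-1,-1,95,0,0,0],[40,-1,-1,99,0,0,0],[40,-1,-1,99,0,0,0],[40,-1,-1,99,0,0,0]]' 25
python3 -m crank '[[0,0,0,0,0,0,0],[0,0,0,0,0,0,0],[0,0,0,0,0,0,0],[0,0,0,0,0,0,0],[0,0,0,0,0,0,0],[0,0,0,0,0,0,0]]' 25
python3 -c "
from h import *
for n in ('top','scene'):
    p,d=optics.camera(n); np.save(f'pics/{n}1d.npy',d); cv2.imwrite(f'pics/{n}1.png',p[:,:,::-1])
a=cv2.imread('pics/top1.png')[140:250,195:325];b=cv2.imread('pics/scene1.png')[130:240,230:330]
a=cv2.resize(a,(400,338));b=cv2.resize(b,(400,440))
f=np.zeros((440,800,3),np.uint8);f[:338,:400]=a;f[:,400:]=b;cv2.imwrite('pics/v1.png',f)
go([503.7,260.1,55])"
```

```text
clock: 2.0
eef_pos: [504.8, 259.5, 57.5]
eef_rot: [3.14, 0.001, 2.606]
wrist_force: [-0.2, 0.5, -0.4]
finger_gap: 37.8
finger_force: 0.0
clock: 2.6
eef_pos: [504.4, 259.2, 56.6]
eef_rot: [3.141, 0.0, 2.606]
wrist_force: [0.3, 0.6, 2.2]
finger_gap: 7.9
finger_force: 25.0
pos [504.4 259.2  56.6] rot [3.141 0.    2.606] F [0.2 0.2 2.1] gap 7.8 25.0 t 2.7
shift [1.  0.4 1.6] rv [ 0.  0. -0.]
```

View pics/v1.png

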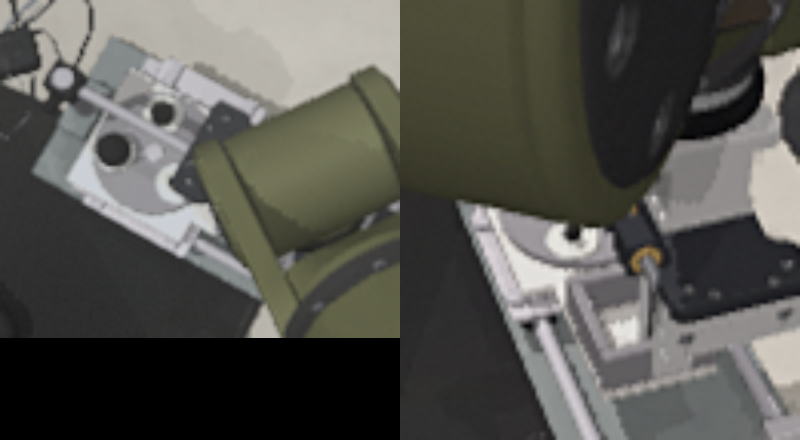

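The wall is pinched (gap 7.9 mm). Tool x is the gauge's +y and tool y is its +x. Now I'll shift to bring the small tip under the pointer.

```bash
python3 -m crank '[[0,-4,-5,0,0,0,0],[0,-8,-10,0,0,0,0],[0,-13,-15,0,0,0,0],[0,-17,-19,0,0,0,0],[0,-20,-22.4,0,0,0,0],[0,-20,-22.4,0,0,0,0],[0,-20,-22.4,0,0,0,0],[0,-20,-22.4,0,0,0,0],[0,-20,-22.4,0,0,0,0],[0,-20,-22.4,0,0,0,0]]'
python3 -m crank '[[0,0,0,0,0,0,0],[0,0,0,0,0,0,0],[40,0,0,0,0,0,0],[40,0,0,0,0,0,0],[40,0,0,0,0,0,0],[40,0,0,-20,0,0,0],[40,0,0,-50,0,0,0]]'
python3 -c "
from h import *
go([0,0,0])"
python3 -m crank '[[40,0,-50,-20,0,0,0],[40,0,-100,-40,0,0,0],[40,0,-150,-60,0,0,0],[40,0,-200,-80,0,0,0],[40,0,-200,-80,0,0,0],[40,0,-200,-80,0,0,0],[40,0,-200,-80,0,0,0]]'
python3 -c "
from h import *
for n in ('top','scene'):
    p,d=optics.camera(n); np.save(f'pics/{n}2d.npy',d); cv2.imwrite(f'pics/{n}2.png',p[:,:,::-1])
a=cv2.imread('pics/top2.png')[150:230,195:295];b=cv2.imread('pics/scene2.png')[130:230,230:310]
a=cv2.resize(a,(400,320),interpolation=2);b=cv2.resize(b,(400,500),interpolation=2)
f=np.zeros((500,800,3),np.uint8);f[:320,:400]=a;f[:,400:]=b;cv2.imwrite('pics/v2.png',f)
go([503.7,260.1,55])"
```

```text
clock: 3.7
eef_pos: [510.1, 229.7, 56.5]
eef_rot: [3.142, 0.0, 2.606]
wrist_force: [1.6, -3.3, 4.7]
finger_gap: 7.5
finger_force: 25.0
clock: 4.4
eef_pos: [509.0, 229.4, 105.4]
eef_rot: [-3.139, -0.003, 2.606]
wrist_force: [0.4, 0.9, 0.5]
finger_gap: 37.3
finger_force: 0.0
pos [509.  229.4 105.4] rot [-3.139e+00 -3.000e-03  2.606e+00] F [0.4 0.9 0.5] gap 37.3 0.0 t 4.4
shift [ 320.3 -456.8  107.5] rv [-0.003 -0.003 -0.   ]
clock: 5.1
eef_pos: [408.3, 58.2, 186.1]
eef_rot: [3.141, -0.0, 2.605]
wrist_force: [0.4, 0.8, -0.5]
finger_gap: 37.7
finger_force: 0.0
pos [408.2  58.6 185.7] rot [-3.141e+00 -1.000e-03  2.607e+00] F [ 0.9 -0.2  0.2] gap 37.5 0.0 t 5.2
shift [ 20.4 222.1 130.6] rv [-0.001 -0.001  0.001]
```

View pics/v2.png

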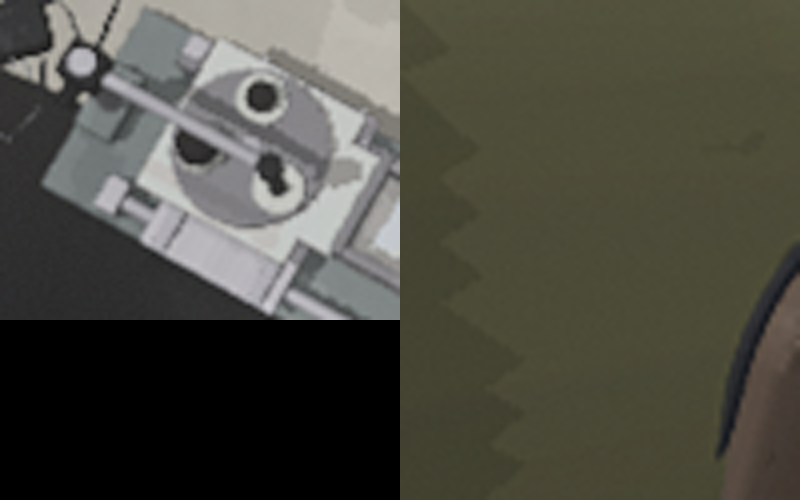

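Top crop (x4, offset (195,150)): the knob and needle are at about (268,165), with the small head right beside them at about (280,188). The arm blocks the scene view, so I'll move it left and use both cameras.

```bash
python3 -m crank '[[40,351,281,-20,0,0,0],[40,351,281,-20,0,0,0],[40,351,281,-20,0,0,0],[40,351,281,-20,0,0,0],[40,351,281,-20,0,0,0],[40,351,281,-20,0,0,0],[40,351,281,-20,0,0,0],[40,351,281,-20,0,0,0],[40,351,281,-20,0,0,0],[40,351,281,-20,0,0,0]]' | head -2
python3 -c "
from h import *
for n in ('top','scene'):
    p,d=optics.camera(n); np.save(f'pics/{n}3d.npy',d); cv2.imwrite(f'pics/{n}3.png',p[:,:,::-1])
go([503.7,260.1,55])
s=8
f=np.zeros((480,800,3),np.uint8)
off={'top':(237,168),'scene':(252,148)}
for i,n in enumerate(off):
    x,y=off[n]; a=cv2.imread(f'pics/{n}3.png')[y:y+60,x:x+50]
    f[:,i*400:i*400+400]=cv2.resize(a,(400,480),interpolation=2)
    for X in [(553.7,329.3,z) for z in (66,87,105,123)]:
        u=(proj(n,X)-off[n]+.5)*s-.5; print(n,X,u.round(0)+[i*400,0])
cv2.imwrite('pics/v3.png',f)
"
```

```text
clock: 6.2
eef_pos: [246.4, 483.0, 204.7]
pos [248.4 479.4 204.9] rot [-3.139  0.     2.609] F [ 0.1  0.2 -0.1] gap 37.2 0.0 t 6.3
shift [-331.3  -58.8  150. ] rv [-0.003  0.     0.003]
top (553.7, 329.3, 66) [219. 224.]
top (553.7, 329.3, 87) [214. 211.]
top (553.7, 329.3, 105) [210. 200.]
top (553.7, 329.3, 123) [206. 188.]
scene (553.7, 329.3, 66) [665. 343.]
scene (553.7, 329.3, 87) [666. 290.]
scene (553.7, 329.3, 105) [668. 242.]
scene (553.7, 329.3, 123) [669. 193.]
```

View pics/v3.png

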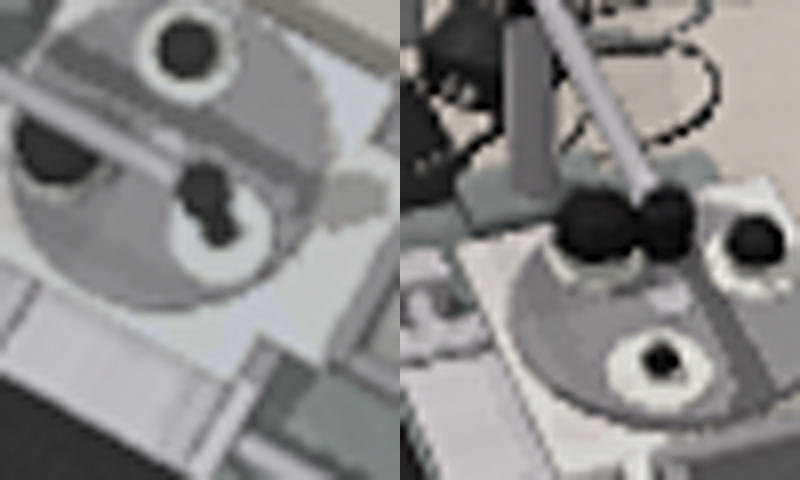

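Run:
```python
from h import *
off={'top':(237,168),'scene':(252,148)}
def W(n,u,v,z):
    if n=='scene':u-=400
    return ray(n,((u+.5)/8-.5+off[n][0],(v+.5)/8-.5+off[n][1]),z)[:2].round(1)
for k,a in {'sH':('top',222,231,62),'sD':('top',221,234,57),'mH':('top',187,48,66),'mD':('top',188,54,57),'knob':('top',204,188,122),
 'lH':('top',55,145,69),'sHs':('scene',661,360,62),'sDs':('scene',660,369,57),'mHs':('scene',754,240,66),'lHs':('scene',596,226,69),'knobs':('scene',666,224,113)}.items(): print(k,W(*a))
P=cloud('top',np.load('pics/top3d.npy')).reshape(-1,3)
w=[523.7,255.3]; Q=P[np.hypot(*(P[:,:2]-w).T)<52]; Q=Q[(Q[:,2]>71)&(Q[:,2]<81)]
print('rim',len(Q),cv2.minAreaRect(Q[:,:2].astype(np.float32)))
# heads by dark-pixel centroid
img=cv2.cvtColor(cv2.imread('pics/top3.png'),cv2.COLOR_BGR2GRAY)
for nm,X,r,z in(('m',(607,338,66),7,66),('s',(552,328,62),4,62)):
    u=proj('top',X).round().astype(int); v,h=np.mgrid[u[1]-r:u[1]+r+1,u[0]-r:u[0]+r+1]; g=np.clip(110-img[v,h].astype(float),0,None)
    print(nm,ray('top',((g*h).sum()/g.sum(),(g*v).sum()/g.sum()),z)[:2].round(1))
```

```text
sH [552.4 328.7]
sD [552.4 329.3]
mH [606.6 337.6]
mD [606.9 338. ]
knob [553.9 329.9]
lH [578.2 376.6]
sHs [550.9 328.3]
sDs [551.9 329.4]
mHs [604.7 337.3]
lHs [576.4 374.4]
knobs [552.1 328.9]
rim 357 ((525.2710571289062, 254.84375), (65.89115142822266, 66.11061096191406), 59.129150390625)
m [605.4 338.5]
s [555.6 330.8]
```

The small tip sits about 1.3 mm from the pointer, within tolerance, and has been at rest for over 2 s. I'll regrasp at the same spot and move to the medium tip.

```bash
python3 -m crank '[[40,-352,-81.5,65,0,0,0],[40,-352,-81.5,65,0,0,0],[40,-352,-81.5,65,0,0,0],[40,-352,-81.5,65,0,0,0],[40,-352,-81.5,65,0,0,0],[40,-352,-81.5,65,0,0,0],[40,-352,-81.5,65,0,0,0],[40,-352,-81.5,65,0,0,0],[40,-352,-81.5,65,0,0,0],[40,-352,-81.5,65,0,0,0]]' |head -2
python3 -m crank '[[40,0,0,0,0,0,0],[40,0,0,0,0,0,0]]' |head -2
python3 -c "
from h import *
go([509.3,229.5,56.5])"
```

```text
clock: 7.3
eef_pos: [510.1, 228.9, 141.4]
clock: 7.5
eef_pos: [510.0, 229.8, 141.9]
pos [510.  229.8 141.9] rot [3.141 0.    2.607] F [ 1.  -0.4  1.4] gap 37.6 0.0 t 7.5
shift [ 0.5 -0.6 85.4] rv [0.    0.    0.001]
```

```bash
python3 -m crank '[[40,0,0,40,0,0,0],[40,0,0,65,0,0,0],[40,0,0,80,0,0,0],[40,0,0,85,0,0,0],[40,0,0,85,0,0,0],[0,0,0,85,0,0,0],[0,0,0,85,0,0,0],[0,0,0,85,0,0,0],[0,0,0,85,0,0,0],[0,0,0,85,0,0,0]]' 25
python3 -m crank '[[0,7,-6,0,0,0,0],[0,14,-12,0,0,0,0],[0,21,-18,0,0,0,0],[0,28,-24,0,0,0,0],[0,35,-30,0,0,0,0],[0,39,-33,0,0,0,0],[0,41.2,-33.9,0,0,0,0],[0,41.2,-33.9,0,0,0,0],[0,41.2,-33.9,0,0,0,0],[0,41.2,-33.9,0,0,0,0]]'
python3 -m crank '[[0,0,0,0,0,0,0],[0,0,0,0,0,0,0],[0,0,0,0,0,0,0],[0,0,0,0,0,0,0],[0,0,0,0,0,0,0],[0,0,0,0,0,0,0],[0,0,0,0,0,0,0],[0,0,0,0,0,0,0]]'
python3 -c "
from h import *
for n in ('top','scene'):
    p,d=optics.camera(n); np.save(f'pics/{n}4d.npy',d); cv2.imwrite(f'pics/{n}4.png',p[:,:,::-1])
off={'top':(237,168),'scene':(252,148)}
f=np.zeros((480,800,3),np.uint8)
for i,n in enumerate(off):
    x,y=off[n]; a=cv2.imread(f'pics/{n}4.png')[y:y+60,x:x+50]
    f[:,i*400:i*400+400]=cv2.resize(a,(400,480),interpolation=2)
cv2.imwrite('pics/v4.png',f)
go([0,0,0])"
```

```text
clock: 8.5
eef_pos: [510.8, 228.8, 56.8]
eef_rot: [3.141, 0.0, 2.606]
wrist_force: [-0.2, -0.7, 2.1]
finger_gap: 7.7
finger_force: 25.0
clock: 9.5
eef_pos: [457.2, 220.6, 56.7]
eef_rot: [-3.141, -0.001, 2.606]
wrist_force: [-1.6, -0.9, 9.5]
finger_gap: 8.0
finger_force: 25.0
clock: 10.3
eef_pos: [457.2, 220.6, 56.7]
eef_rot: [-3.141, -0.001, 2.606]
wrist_force: [-2.2, -0.7, 10.7]
finger_gap: 7.8
finger_force: 25.0
pos [457.2 220.6  56.7] rot [-3.141e+00 -1.000e-03  2.606e+00] F [-2.6 -0.5  9.9] gap 7.8 25.0 t 10.4
shift [ 280.5 -423.    57.2] rv [-0.001 -0.001 -0.   ]
```

View pics/v4.png

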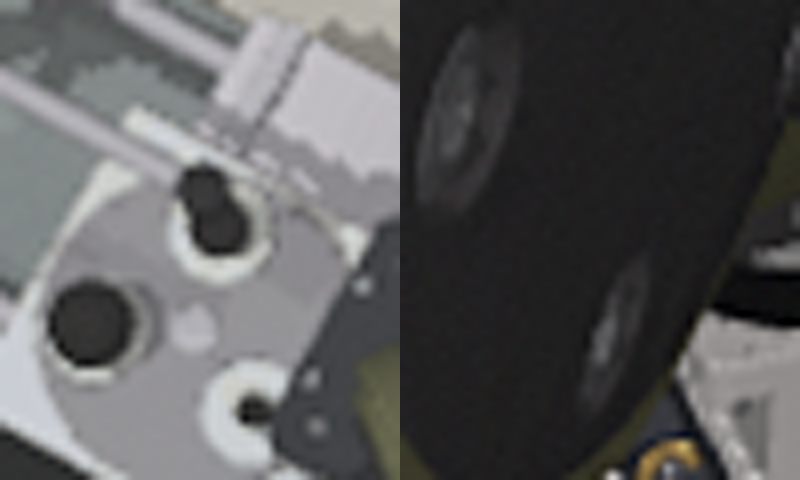

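Top crop: the medium head (219,227) and its disc (220,231) match the pointer's projected position to within about 1 mm. Before moving on, I'll check the distance to the large tip at (90,323).

Run:
```python
from h import *
W=lambda u,v,z: ray('top',((u+.5)/8-.5+237,(v+.5)/8-.5+168),z)[:2]
k=W(204,188,122);m=W(219,227,66)
for a in((90,323,69),(92,330,57)):
    d=np.array([553.4,329.5])-W(*a); print(d.round(1), 'tool',(d@[-.8595,.511]).round(1),(d@[.511,.8595]).round(1))
print(k,m)
```

```text
[ 28.1 -37.7] tool -43.4 -18.1
[ 28.4 -38.4] tool -44.0 -18.5
[553.9325778  329.85126699] [552.91894533 329.33266774]
```

```bash
python3 -m crank '[[0,-7,-3,0,0,0,0],[0,-14,-6,0,0,0,0],[0,-21,-9,0,0,0,0],[0,-28,-12,0,0,0,0],[0,-35,-15,0,0,0,0],[0,-41,-17,0,0,0,0],[0,-43.7,-18,0,0,0,0],[0,-43.7,-18,0,0,0,0],[0,-43.7,-18,0,0,0,0],[0,-43.7,-18,0,0,0,0]]'
python3 -m crank '[[0,0,0,0,0,0,0],[0,0,0,0,0,0,0],[0,0,0,0,0,0,0],[0,0,0,0,0,0,0],[0,0,0,0,0,0,0],[0,0,0,0,0,0,0],[0,0,0,0,0,0,0],[0,0,0,0,0,0,0]]'
python3 -c "
from h import *
p,d=optics.camera('top'); np.save(f'pics/top5d.npy',d); cv2.imwrite(f'pics/top5.png',p[:,:,::-1])
cv2.imwrite('pics/v5.png',cv2.resize(cv2.imread('pics/top5.png')[168:228,237:287],(400,480),interpolation=2))
go([0,0,0])"
```

```text
clock: 11.4
eef_pos: [486.1, 182.7, 56.7]
eef_rot: [-3.141, 0.0, 2.606]
wrist_force: [2.2, -0.6, 7.7]
finger_gap: 8.0
finger_force: 25.0
clock: 12.2
eef_pos: [486.1, 182.7, 56.7]
eef_rot: [-3.141, 0.0, 2.606]
wrist_force: [1.7, -2.1, 7.4]
finger_gap: 7.8
finger_force: 25.0
pos [486.1 182.7  56.7] rot [-3.141  0.     2.606] F [ 1.6 -1.8  7.8] gap 7.4 25.0 t 12.25
shift [ 324.7 -405.3   56.7] rv [-0.  0. -0.]
```

View pics/v5.png

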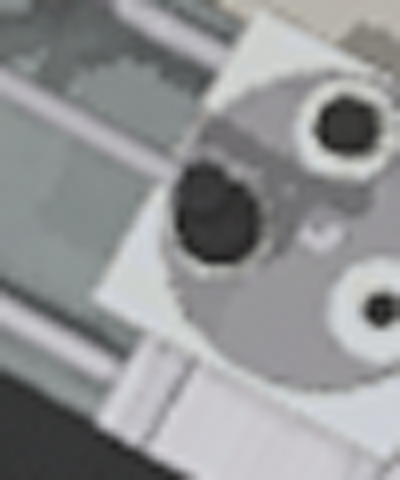

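The large head centre (217,221) matches the pointer's prediction (218,222). Now home, creeping at the end.

```bash
python3 -m crank '[[0,-6,-7,0,0,0,0],[0,-12,-14,0,0,0,0],[0,-18,-21,0,0,0,0],[0,-24,-27,0,0,0,0],[0,-30,-33,0,0,0,0],[0,-34,-38,0,0,0,0],[0,-36,-40,0,0,0,0],[0,-36,-40,0,0,0,0],[0,-36,-40,0,0,0,0]]'
python3 -m crank '[[0,-1,-1,0,0,0,0],[0,-2,-2,0,0,0,0],[0,-3,-3,0,0,0,0],[0,-4,-4,0,0,0,0],[0,-4,-4,0,0,0,0],[0,-4,-4,0,0,0,0]]'
python3 -c "
from h import *
go([486.1,182.7,56.7])"
```

```text
clock: 13.15
eef_pos: [496.5, 129.8, 56.7]
eef_rot: [-3.141, -0.0, 2.606]
wrist_force: [-0.9, -2.3, 8.0]
finger_gap: 7.8
finger_force: 25.0
clock: 13.75
eef_pos: [498.4, 125.8, 56.7]
eef_rot: [3.139, 0.0, 2.606]
wrist_force: [5.6, 9.9, 2.0]
finger_gap: 7.8
finger_force: 25.0
pos [498.4 125.8  56.7] rot [3.139 0.    2.606] F [5.6 9.9 2. ] gap 7.8 25.0 t 13.75
shift [39.7 42.7  0.1] rv [ 0.002  0.    -0.   ]
```

The x stop has been reached (11 N along the gauge's x). Continuing in y.

```bash
python3 -m crank '[[0,-1,0,0,0,0,0],[0,-2,0,0,0,0,0],[0,-3,0,0,0,0,0],[0,-4,0,0,0,0,0],[0,-4,0,0,0,0,0],[0,-4,0,0,0,0,0]]'
python3 -c "
from h import *
go([486.1,182.7,56.7])"
```

```text
clock: 14.35
eef_pos: [499.7, 125.0, 56.5]
eef_rot: [3.141, -0.005, 2.606]
wrist_force: [-10.6, 19.7, 12.5]
finger_gap: 8.0
finger_force: 25.0
pos [499.7 125.   56.5] rot [ 3.141 -0.005  2.606] F [-10.6  19.7  12.5] gap 8.0 25.0 t 14.35
shift [41.1 42.7  0. ] rv [ 0.001 -0.005  0.   ]
```

Both stops reached. Release and lift clear.

```bash
python3 -m crank '[[40,2,1,0,0,0,0],[40,2,1,0,0,0,0],[40,2,1,0,0,0,0],[40,2,1,0,0,0,0],[40,2,1,-15,0,0,0],[40,2,1,-45,0,0,0],[40,2,1,-90,0,0,0],[40,2,1,-120,0,0,0],[40,2,1,-120,0,0,0]]'
python3 -m crank '[[40,0,-50,-10,0,0,0],[40,0,-100,-10,0,0,0],[40,0,-100,-10,0,0,0],[40,0,-100,-10,0,0,0],[40,0,-100,-10,0,0,0]]' | head -2
python3 - <<'E'
from h import *
p,d=optics.camera('top'); P=cloud('top',d).reshape(-1,3); cv2.imwrite('pics/top6.png',p[:,:,::-1])
o=np.array([553.4,329.5]); a=np.radians(59.3); ex=np.array([np.cos(a),np.sin(a)]); ey=np.array([-ex[1],ex[0]])
w=o-175*ex-55*ey
Q=P[np.hypot(*(P[:,:2]-w).T)<52]; Q=Q[(Q[:,2]>71)&(Q[:,2]<81)]
r=cv2.minAreaRect(Q[:,:2].astype(np.float32)); c=np.array(r[0])-o
print(len(Q),r,'slides',c@ex+105,c@ey)
E
```

```text
clock: 15.25
eef_pos: [502.0, 124.5, 180.5]
eef_rot: [3.137, 0.005, 2.605]
wrist_force: [0.0, 0.4, 0.1]
finger_gap: 37.5
finger_force: 0.0
clock: 15.75
eef_pos: [449.7, 38.9, 186.0]
360 ((513.4107666015625, 151.21420288085938), (65.7984619140625, 66.49801635742188), 59.521995544433594) slides -68.7156675506389 -56.637717906338594
```

```bash
python3 -c "
from cell import manip
print(manip.sign_off())"
```

```text
the job is handed in; nothing more can be done
None
```

The small, medium and large tips were each brought to rest within about 1.5 mm of the pointer, in that order; the carrier was then pushed against both home stops and released, and the job was handed in at about 16 s (no verdict was returned).

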